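# Shim the rocking micrometer stand

### The job

The micrometer stand in the drawer rocks because one of its four feet is short. With the fingertips, push the steel wedge along the drawer floor, tip first, in under the short foot until the foot bears on it and the stand no longer rocks, without shoving the stand out of its place. Then press down with a fingertip on the round steel button above that foot to prove that the stand does not give, and leave everything lying free; grasp and lift nothing, and leave the other tools alone.

Things in the scene. Friction and masses are not known exactly. Their poses are not given: they have to be found in the camera images.
- drawer: Open wooden drawer lying fixed on the bench, inside 460 (x) by 720 (y) mm, walls 12 mm thick and 45 mm high over the bench, flat oak floor 10 mm above the bench. Origin at its centre on the bench top (10 mm below the floor).
- stand: Loose grey iron micrometer stand, 1.5 kg: plate 136 (x) by 110 (y) by 14 mm, underside 24 mm above the floor, on four ball-ended feet 16 mm thick at x = +-55, y = +-42 mm. Post and bright micrometer along x stand over its half y < -10 mm, up to 105 mm high. Origin at the plate's centre at floor level, z up. It should stay within 15 mm of where it began.
- short_foot: The short foot, part of the stand at stand x = +55, y = +42 mm, ball end of 8 mm radius. Origin under the foot at floor level; axes as the stand's. Its lowest point is 9 mm above this origin, so before it is shimmed 1 or 2 N down on this corner tips the stand by 9 mm.
- foot_bottom (a point): Lowest point of the short foot, 9 mm above the floor when the stand is level.
- boss: Round steel button on the plate's top above the short foot (stand x = +51, y = +38 mm), part of the stand, 26 mm diameter, 6 mm high. Origin at its underside. Some 5 N down on it is a fair test of the shimmed stand; it has no travel of its own.
- boss_top (a point): Centre of the button's top face, 44 mm above the drawer floor.
- shim: Loose steel wedge, 200 g, 90 mm long (x), 36 mm wide (y), +x from heel to tip. Tip end (x = +45) 3 mm thick; ramp rises 1 in 6 to 15 mm at x = -27; then a heel block 18 mm long, 22 mm high. Origin at the centre of its underside. It starts flat on the floor on the stand's +y side, tip roughly towards the short foot, pointing along the stand's -y within 0.1 rad.
- shim_heel (a point): Centre of the wedge's flat upright heel end face (the face to push), 11 mm above the floor. The wedge slides with about 1 to 2 N; once the foot bears on it the push rises steeply, and above some 5 to 9 N the whole stand begins to shift.
- shim_tip (a point): Middle of the wedge's tip edge, at floor level. The foot meets the ramp when this tip is some 32 to 36 mm past the short foot's centre.
- case: Bystander: hinged maple micrometer case, 90 by 150 by 30 mm, lid propped open to 105 mm. Origin at the centre of its underside.
- v_block: Bystander: squat grey iron V-block, 60 by 50 by 42 mm. Origin at the centre of its underside.
- edge_finder: Bystander: blued steel edge finder, a rod 10 mm thick and 86 mm long lying along its x. Origin at the centre of its underside.
- standard: Bystander: red setting standard, a spool 26 mm in diameter and 52 mm high standing upright. Origin at the centre of its underside.
Things that resemble listed ones, but are neither listed nor needed, are in the scene too. Of the things that look like the shim, the middle-sized one is meant.

How it is judged:
On the way, in this order (a step that is already met when the one before it is completed fails the run):
1. the short foot bears on the wedge, the stand level (contact force between short_foot and shim above 0.2 N and angle between stand's own z axis and vertical below 0.02 rad), for 0.3 s.
2. a fingertip presses on the button and the stand does not give (all of step 1 and contact force between the fingers and boss above 2 N), for 0.2 s.
At the end, for the whole second after the job is handed in: The wedge lies flat under the short foot, which bears on it (more than 0.1 N); the stand is level within 0.02 rad and within 15 mm of where it began; all is at rest (contact force between short_foot and shim above 0.1 N and angle between stand's own z axis and vertical below 0.02 rad and angle between shim's own z axis and vertical below 0.03 rad and distance of stand from where it was at the start of the episode below 0.015 m and linear speed of each of stand, shim below 0.01 m/s); the robot touches nothing.
It fails at once if the wedge is lifted off the drawer floor (10 mm) (height (world z) of shim above 0.02 m).
It fails at once if the stand is lifted (15 mm) (height (world z) of stand above 0.025 m).
It fails at once if the stand is shoved 25 mm out of its place (distance of stand from where it was at the start of the episode above 0.025 m).
It fails at once if another tool is moved by 15 mm (distance of any of case, v_block, edge_finder, standard from where it was at the start of the episode above 0.015 m).
It also fails if it takes over 48 s, if anything falls off the work surface, if the arm or the gripper's body presses on something with over 40 N, if the wrist force passes 120 N, or if a joint passes its speed limit or range.

### The arm

A 6-joint arm with a two-finger parallel gripper is mounted at the origin on the work surface. World frame = base frame: x ahead of the robot, y to its left, z up, the work surface at z = 0. Lengths are in m, angles in rad, forces in N, time in s.
With the tool pointing down it reaches from about 0.275 to 0.85 m from the base axis. Payload 19 kg.
Tool frame: the origin (TCP) lies midway between the tips of the shut fingers; the grasp point (between the pads) lies 19 mm behind it (robot.tcp_to_grasp is the distance from the TCP to the grasp point, in m); y points along the fingers, z is the direction in which the jaws open and shut, and the axes are right-handed (so a half turn about y gives the same grasp; the last joint's range is limited). The gripper opens to 85 mm and grips with 20 to 120 N. Pads are 22 mm wide; open, the fingers measure 114 mm over their backs; the gripper's body (76 mm by 85 mm) begins 54 mm behind the grasp point. The pads swing forward as they close: fully open they stand 13 mm farther back than shut.
Start: joints at [-1.391, 0.15, 1.437, -0, 1.554, -0.134], TCP at [0.177, -0.547, 0.231] pointing down, gripper open.
Joint ranges: [-2.8, 2.8], [-0.68, 2.1], [0.12, 2.68], [-1.39, 4.53], [0.16, 2.79], [-2.81, 2.81]. Speed limits (rad/s): [1.89, 1.89, 2.22, 3.01, 3.01, 3.01].

### API

Orientations are given as [roll, pitch, yaw] about the fixed x, y, z axes, in that order (R = Rz(yaw) Ry(pitch) Rx(roll)).
In Python, from bench import readout, viewer, robot gives the robot as it stands.
- The arm moves only by the tool jog_arm, never from a script. Its argument "targets" is a list of rows, each an object with "linear": the shift along the tool's x, y, z in mm, a list of three; "twist": the turn, a rotation vector about the tool's x, y, z in degrees, a list of three. A call has 1 to 5 rows; each row is the pose to reach, as a shift and turn from the pose commanded when the call began, along the tool's axes at that moment; what a row does not reach only later rows make up. A row lasts 1/10 s, in which the tool goes at most 50 mm and 8.59 degrees, less where a joint would pass 70% of its speed; a pose out of reach is approached as far as the arm can. A call with a gripper value outside its range is refused whole. "fingers" is the closure, from 0 (fully open) to 1 (shut), set as the call begins (left out, the last holds). The fingers move at their own pace and stop on an object; "force" is the grip in N (left out, the last holds). Time passes only in rows, so rows that repeat a pose let the fingers close. It gives the time, the measured TCP pose, the force and the opening at its end, in the units of the state.
- readout.read_state(): the state, without advancing time (a new reading comes with each control period).
- viewer.get_image(name): name is "scene" or "top" or "wrist"; returns the picture (420x560x3 uint8, red, green, blue); there is no depth.
- viewer.get_calibration(name): a dict with "fx", "fy", "cx", "cy" (pixels), "k1" (the pictures are not rectified: a ray, as slopes to the right and down, at radius r is drawn at 1 + k1 r^2 times it, then the intrinsics apply), "xyz" and "attitude" of the camera in the world. Camera axes: x right, y down, z forward; pixel columns grow to the right and rows downward; lengths in m; the calibration is good to about 2 mm. A picture is of the moment at which its call begins: read the wrist's pose just before it. get_calibration takes no time and is no camera call; for the wrist camera it gives the pose at the moment of the call.
- robot.sign_off(): hands the job in, once; it reports no verdict.
The state is a dict: "clock": time; "joint_pos": joint angles; "joint_velocities": joint speeds; "joint_efforts": joint torques, N m; "tool_pos": TCP position; "eef_rot": TCP orientation; "force": force on the tool from outside, world axes, zero at the start; "ft_torque": the same for the moment, N m; "width": opening from 0.0 (shut) to 1.0 (fully open).
Only numpy, scipy, OpenCV 4.12 (cv2) and the standard library are available. Lean on these libraries where they do the work, as an engineer would, in place of code of your own. Each camera call takes 0.05 s, during which the arm holds its last target.

## Working session

There is one attempt and no reset: what is moved stays moved. The work goes in short steps, Python scripts to look and compute and a tool call to move; the robot and the scene stay as the last step left them, time stands still between calls to the robot, and variables do not carry over. Pictures are saved under pics/ and viewed, and the job is handed in when it is done.

Besides the shell and the picture viewer there is one more tool, called as name([rows], argument=value, ...), one row to a line, values as JSON. jog_arm: Moves the arm, as the interface text tells. Its arguments: {"type":"object","properties":{"targets":{"type":"array","items":{"type":"object","properties":{"linear":{"type":"array","items":{"type":"number"}},"twist":{"type":"array","items":{"type":"number"}}}}},"fingers":{"type":"number"},"force":{"type":"number"}},"required":["targets"]}

```bash
mkdir -p pics; ls
python3 - <<'E'
from bench import readout, viewer, robot
import cv2
s=readout.read_state(); print(s)
for n in ["scene","top","wrist"]:
    im=viewer.get_image(n); cv2.imwrite(f"pics/{n}0.png",im[:,:,::-1]); print(n,viewer.get_calibration(n))
E
```

```text
pics
{'clock': 0.0, 'joint_pos': array([-1.39096190e+00,  1.50974923e-01,  1.43800270e+00, -1.32785464e-05,
        1.55379362e+00, -1.34016059e-01]), 'joint_velocities': array([ 1.72894125e-03,  9.37745082e-04,  3.06110050e-04, -8.76622523e-05,
       -3.31895245e-04, -1.71156370e-03]), 'joint_efforts': array([ 3.91844500e-03, -7.13068342e+01, -5.70867598e+01,  2.62783578e-05,
        8.94653436e-03, -1.06234750e-04]), 'tool_pos': array([ 0.17744159, -0.54668834,  0.23069587]), 'eef_rot': array([-1.57196612e+00,  1.44319907e-04, -2.82774202e+00]), 'force': array([-0.17142445,  0.54670248, -0.771779  ]), 'ft_torque': array([-0.03102977,  0.0054376 ,  0.0222573 ]), 'width': 1.0013290333205789}
scene {'fx': 477.8287072763991, 'fy': 477.8287072763991, 'cx': 276.0125000434372, 'cy': 211.73228622333434, 'k1': -0.09578428397882637, 'xyz': array([1.2611401 , 0.39683848, 1.07040357]), 'attitude': array([-2.47187842,  0.01996725,  2.04787433])}
top {'fx': 539.637002892885, 'fy': 539.637002892885, 'cx': 281.6284298897666, 'cy': 207.05694220167635, 'k1': -0.13579789682743307, 'xyz': array([0.27845186, 0.02848055, 1.63341678]), 'attitude': array([-2.96221226,  0.00424018, -1.59327363])}
wrist {'fx': 296.11326177983125, 'fy': 296.11326177983125, 'cx': 276.1369034524274, 'cy': 207.05043367646158, 'k1': -0.06610692072762377, 'xyz': array([ 0.25319782, -0.52146645,  0.37375454]), 'attitude': array([ 2.82488474e+00,  9.80063351e-04, -1.25697283e+00])}
```

View pics/scene0.png

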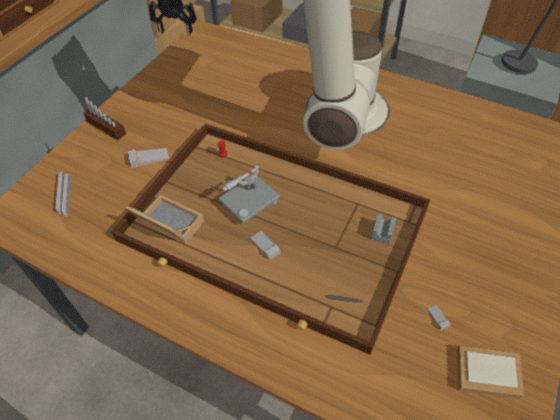

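View pics/top0.png

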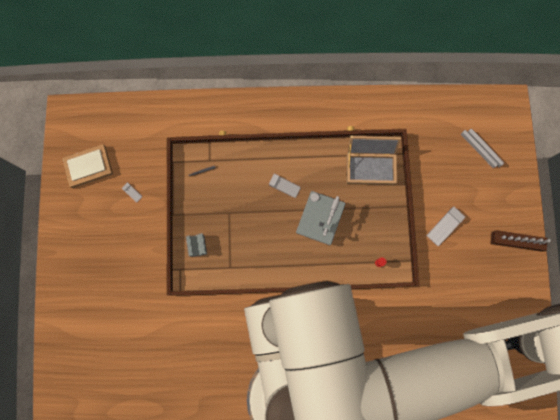

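View pics/wrist0.png

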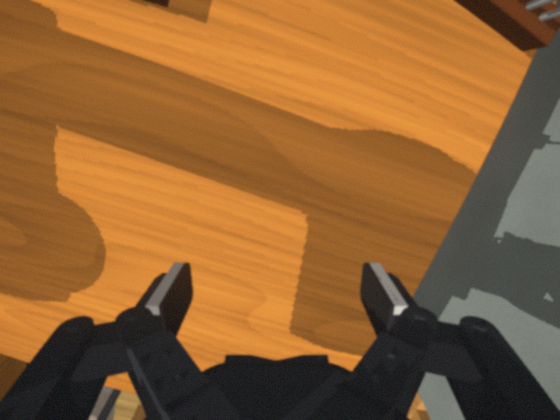

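Wedge lookalikes in the top view are at (284,186) in the drawer (middle-sized), (132,192) on the bench (small) and (446,226) on the bench (large). I choose (284,186) and check it in a crop.

```bash
cat > h.py <<'E'
import numpy as np, cv2
from scipy.spatial.transform import Rotation as R
from bench import readout, viewer, robot
def ray(c,uv):
    K=np.array([[c['fx'],0,c['cx']],[0,c['fy'],c['cy']],[0,0,1.]])
    p=cv2.undistortPoints(np.array([[uv]],float),K,np.array([c['k1'],0,0,0,0.]))[0,0]
    d=R.from_euler('xyz',c['attitude']).as_matrix()@np.array([p[0],p[1],1]); return np.array(c['xyz']),d/np.linalg.norm(d)
def onz(c,uv,z):
    o,d=ray(c,uv); return o+d*(z-o[2])/d[2]
def proj(c,P):
    K=np.array([[c['fx'],0,c['cx']],[0,c['fy'],c['cy']],[0,0,1.]])
    M=R.from_euler('xyz',c['attitude']).as_matrix().T
    return cv2.projectPoints(np.atleast_2d(np.array(P,float)),cv2.Rodrigues(M)[0],-M@np.array(c['xyz']),K,np.array([c['k1'],0,0,0,0.]))[0][:,0]
E
python3 - <<'E'
from h import *
im=cv2.imread('pics/top0.png'); cv2.imwrite('pics/topc.png',cv2.resize(im[165:255,260:360],None,fx=6,fy=6,interpolation=cv2.INTER_CUBIC))
im=cv2.imread('pics/scene0.png'); cv2.imwrite('pics/scenec.png',cv2.resize(im[160:270,200:300],None,fx=5.4,fy=5.4,interpolation=cv2.INTER_CUBIC))
E
```

```text
(no output)
```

View pics/topc.png

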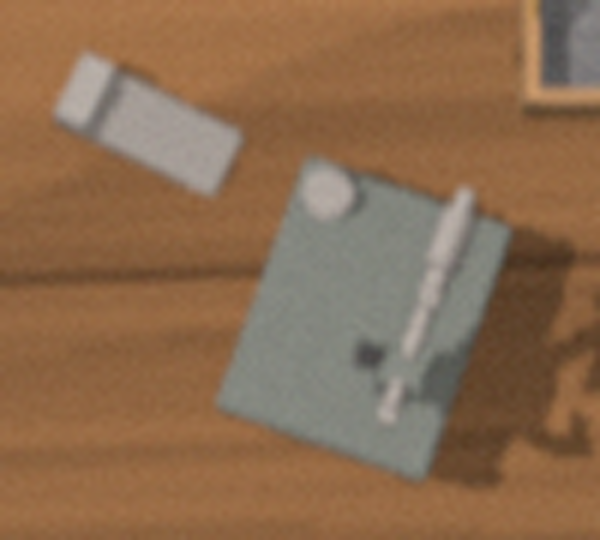

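View pics/scenec.png

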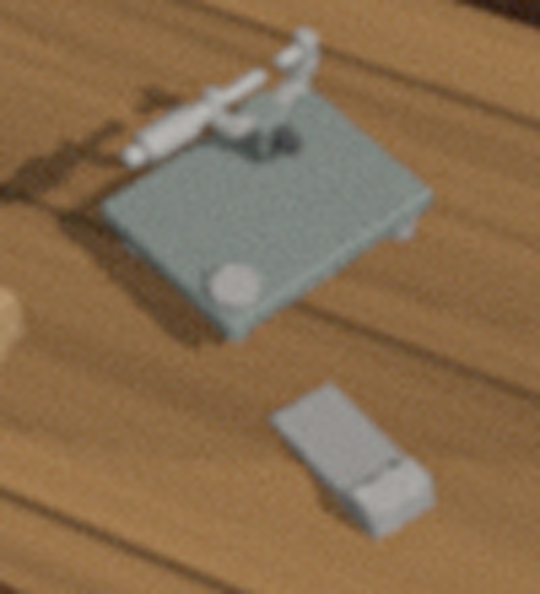

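Run:
```python
from h import *
c=viewer.get_calibration('top')
f=lambda p:((p[0]+.5)/6-.5+260,(p[1]+.5)/6-.5+165)
S=np.array([onz(c,f(p),.048) for p in [(310,157),(512,230),(425,480),(217,403)]])
print(S.round(4)); print('len',[np.linalg.norm(S[i]-S[(i+1)%4]).round(4) for i in range(4)],'ctr',S.mean(0))
B=onz(c,f((328,192)),.054);print('boss',B)
# +x edge: from corner3(217,403)?? 
for a,b in [(0,1),(1,2)]:
    d=S[b]-S[a];print(np.degrees(np.arctan2(d[1],d[0])))
T=np.array([onz(c,f(p),.013) for p in [(243,133),(213,197)]]);H=np.array([onz(c,f(p),.032) for p in [(85,50),(53,112)]])
print('tip',T,T.mean(0),'heel top',H,H.mean(0)); d=T.mean(0)-H.mean(0);print(np.linalg.norm(d[:2]),np.degrees(np.arctan2(d[1],d[0])))
cs=viewer.get_calibration('scene')
g=lambda p:((p[0]+.5)/5.4-.5+200,(p[1]+.5)/5.4-.5+160)
print('scene boss',onz(cs,g((233,285)),.054)); T=np.array([onz(cs,g(p),.013) for p in [(330,382),(270,418)]]);H=np.array([onz(cs,g(p),.032) for p in [(435,480),(378,520)]])
print(T.mean(0),H)
```

```text
[[ 0.6137 -0.0613  0.048 ]
 [ 0.5742 -0.161   0.048 ]
 [ 0.4501 -0.1127  0.048 ]
 [ 0.4907 -0.0114  0.048 ]]
len [np.float64(0.1072), np.float64(0.1332), np.float64(0.1092), np.float64(0.1327)] ctr [ 0.5321811  -0.08661529  0.048     ]
boss [ 0.59443878 -0.06935583  0.054     ]
-111.61845210641935
158.76180901225698
tip [[ 0.63445839 -0.02938407  0.013     ]
 [ 0.60139648 -0.01311351  0.013     ]] [ 0.61792744 -0.02124879  0.013     ] heel top [[0.67537894 0.05040811 0.032     ]
 [0.64342794 0.06726436 0.032     ]] [0.65940344 0.05883624 0.032     ]
0.09018797519612147 -117.37961994500421
scene boss [ 0.59761349 -0.07076857  0.054     ]
[ 0.61999971 -0.02234575  0.013     ] [[0.64416754 0.06675322 0.032     ]
 [0.6769181  0.05281502 0.032     ]]
```

The crop shows the wedge with its heel at upper left and tip towards the button. The button sits on the stand corner at about (314,197). Stand yaw is about -21.5°, the short foot is at about (0.599,-0.068), and the wedge needs about 84 mm of travel. I'll go over there with the fingers shut.

```bash
cat >> h.py <<'E'
def goal(p,yaw_deg,pr=True):
    s=readout.read_state(); A=R.from_euler('xyz',s['eef_rot']); B=R.from_euler('xyz',[-np.pi/2,0,np.radians(yaw_deg)])
    print('t',round(s['clock'],2),'tcp',s['tool_pos'].round(4),'yaw',np.degrees(s['eef_rot']).round(1),'F',s['force'].round(2))
    print('lin',(A.inv().apply(np.array(p)-s['tool_pos'])*1000).round(1),'tw',np.degrees((A.inv()*B).as_rotvec()).round(2))
E
python3 - <<'E'
from h import *
goal([.676,.091,.2],-117.4)
c=viewer.get_calibration('top')
for uv in [(290,133),(168,215),(412,215)]: print(onz(c,uv,.045))
E
```

```text
t 0.15 tcp [ 0.1774 -0.5467  0.2308] yaw [ -90.1    0.  -162. ] F [-0.24  1.06  0.21]
lin [-671.1   31.3 -452.7] tw [ 5.000e-02 -4.462e+01 -3.000e-02]
[ 0.79740649 -0.00220576  0.045     ]
[0.55024672 0.37060783 0.045     ]
[ 0.53320524 -0.36233511  0.045     ]
```

jog_arm([
  {"linear":[-42,2,-28],"twist":[0,-8,0]},
  {"linear":[-84,4,-57],"twist":[0,-16,0]},
  {"linear":[-126,6,-85],"twist":[0,-24,0]},
  {"linear":[-168,8,-113],"twist":[0,-32,0]},
  {"linear":[-210,10,-141],"twist":[0,-40,0]},
], fingers=1, force=40)

```text
clock: 0.65
tool_pos: [0.3324, -0.3486, 0.2213]
eef_rot: [-1.571, 0.0, -2.124]
force: [0.9, -0.9, 0.3]
width: 0.143
```

```bash
python3 -c "
from h import *
goal([.676,.091,.2],-117.4)"
```

```text
t 0.65 tcp [ 0.3324 -0.3486  0.2213] yaw [ -90.     0.  -121.7] F [ 0.93 -0.94  0.32]
lin [-554.6   21.4   61.1] tw [-0.   -4.32 -0.01]
```

jog_arm([
  {"linear":[-45,2,5],"twist":[0,-4,0]},
  {"linear":[-90,4,10],"twist":[0,-4,0]},
  {"linear":[-135,6,15],"twist":[0,-4,0]},
  {"linear":[-180,8,20],"twist":[0,-4,0]},
  {"linear":[-225,10,25],"twist":[0,-4,0]},
])

```text
clock: 1.15
tool_pos: [0.473, -0.1712, 0.2114]
eef_rot: [-1.571, 0.0, -2.06]
force: [-0.1, -0.5, -0.3]
width: -0.001
```

jog_arm([
  {"linear":[-45,2,5],"twist":[0,0,0]},
  {"linear":[-90,4,10],"twist":[0,0,0]},
  {"linear":[-135,6,15],"twist":[0,0,0]},
  {"linear":[-180,8,20],"twist":[0,0,0]},
  {"linear":[-225,8,25],"twist":[0,0,0]},
])

```text
clock: 1.65
tool_pos: [0.6006, 0.0158, 0.203]
eef_rot: [-1.571, -0.0, -2.06]
force: [0.4, -0.7, 0.9]
width: 0.0
```

```bash
python3 -c "
from h import *
goal([.676,.091,.2],-117.4)"
```

```text
t 1.65 tcp [0.6006 0.0158 0.203 ] yaw [ -90.   -0. -118.] F [ 0.39 -0.71  0.86]
lin [-101.8    2.9   31.3] tw [ 0.03 -0.61  0.01]
```

jog_arm([
  {"linear":[-40,1,12],"twist":[0,-0.6,0]},
  {"linear":[-80,2,25],"twist":[0,-0.6,0]},
  {"linear":[-102,3,31],"twist":[0,-0.6,0]},
  {"linear":[-102,3,31],"twist":[0,-0.6,0]},
  {"linear":[-102,3,31],"twist":[0,-0.6,0]},
])

```text
clock: 2.15
tool_pos: [0.6751, 0.0896, 0.1997]
eef_rot: [-1.572, -0.001, -2.049]
force: [-0.3, 0.3, 0.2]
width: -0.002
```

```bash
python3 -c "
from h import *
goal([.676,.091,.2],-117.4)
c=viewer.get_calibration('wrist');im=viewer.get_image('wrist');cv2.imwrite('pics/w1.png',im[:,:,::-1])
print(c)
import json;json.dump({k:np.array(v).tolist() for k,v in c.items()},open('w1.json','w'))"
```

```text
t 2.15 tcp [0.6751 0.0896 0.1997] yaw [ -90.1   -0.  -117.4] F [-0.26  0.25  0.17]
lin [-1.6 -0.3  0.1] tw [0.06 0.02 0.04]
{'fx': 296.11326177983125, 'fy': 296.11326177983125, 'cx': 276.1369034524274, 'cy': 207.05043367646158, 'k1': -0.06610692072762377, 'xyz': array([0.71174964, 0.16138193, 0.34254743]), 'attitude': array([ 2.82415768e+00,  1.13286438e-03, -4.77852371e-01])}
```

View pics/w1.png

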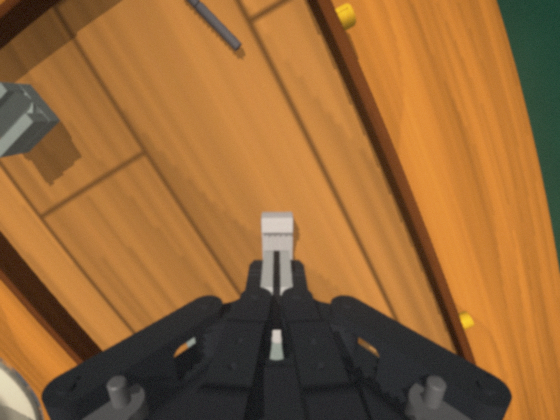

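```bash
python3 -c "
from h import *
im=cv2.imread('pics/w1.png');cv2.imwrite('pics/w1c.png',cv2.resize(im[200:300,230:330],None,fx=6,fy=6,interpolation=cv2.INTER_CUBIC))"
```

```text
(no output)
```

View pics/w1c.png

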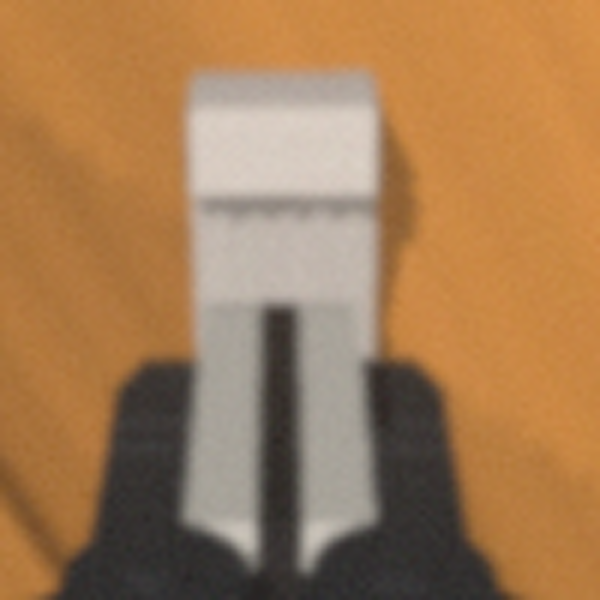

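```bash
python3 -c "
from h import *
import json;c=json.load(open('w1.json'))
f=lambda p:((p[0]+.5)/6-.5+230,(p[1]+.5)/6-.5+200)
for z,ps in ((.032,[(188,105),(380,105),(188,195),(380,197)]),(.01,[(188,72),(375,74)])):
    P=np.array([onz(c,f(p),z) for p in ps]);print(P.round(4),P[:2].mean(0).round(4),np.linalg.norm(P[0]-P[1]))
    d=P[0]-P[1];print(np.degrees(np.arctan2(d[1],d[0])))
print(readout.read_state()['joint_pos'])
"
```

```text
[[0.644  0.0683 0.032 ]
 [0.6757 0.0519 0.032 ]
 [0.6354 0.0523 0.032 ]
 [0.6675 0.0352 0.032 ]] [0.6599 0.0601 0.032 ] 0.035731950988202615
152.64414549817513
[[0.6425 0.0678 0.01  ]
 [0.6752 0.0504 0.01  ]] [0.6589 0.0591 0.01  ] 0.03704499438630558
151.9950021876383
[ 1.82881218e-02  3.83463935e-01  1.20811916e+00 -7.53896360e-05
  1.55075292e+00  4.96826692e-01]
```

```bash
python3 -c "
from h import *
goal([.6594+.462*.027,.0597+.887*.027,.0145],-117.5)"
```

```text
t 2.2 tcp [0.6749 0.0891 0.2001] yaw [ -90.    -0.  -117.4] F [-0.41 -0.89 -0.39]
lin [ 6.200e+00  1.856e+02 -1.000e-01] tw [0.04 0.08 0.02]
```

jog_arm([
  {"linear":[0,45,0]},
  {"linear":[0,90,0]},
  {"linear":[0,130,0]},
  {"linear":[0,155,0]},
  {"linear":[0,170,0]},
])

```text
validation failed for argument at $.ta...
```

jog_arm([
  {"linear":[0,5,0]},
  {"linear":[0,11,0]},
  {"linear":[0,15,0]},
  {"linear":[0,15,0]},
  {"linear":[0,15,0]},
])

```text
validation failed for argument at $.ta...
```

```bash
python3 -c "
from h import *
goal([.6594+.462*.011,.0597+.887*.011,.0145],-117.5)
im=viewer.get_image('wrist');cv2.imwrite('pics/w2.png',im[:,:,::-1])
im=viewer.get_image('scene');cv2.imwrite('pics/s2.png',cv2.resize(im[140:300,180:340,::-1],None,fx=3.7,fy=3.7))
"
```

```text
t 2.2 tcp [0.6749 0.0891 0.2001] yaw [ -90.    -0.  -117.4] F [-0.41 -0.89 -0.39]
lin [ 2.220e+01  1.856e+02 -1.000e-01] tw [0.04 0.08 0.02]
```

View pics/w2.png

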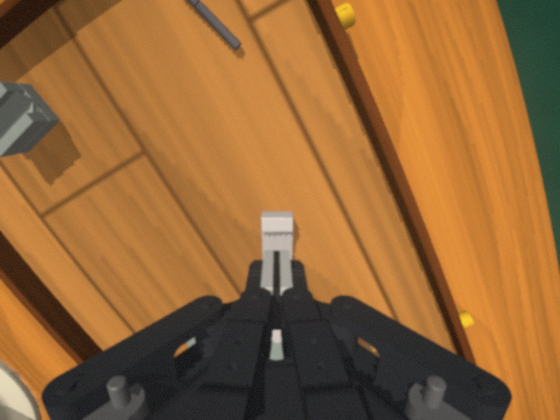

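View pics/s2.png

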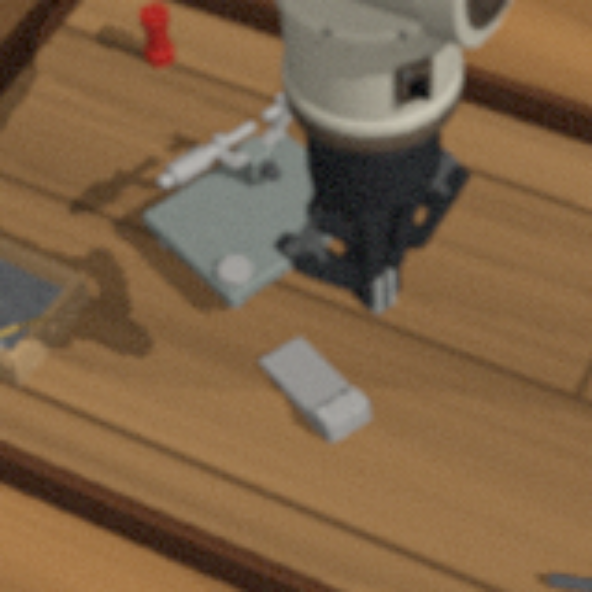

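The calls were refused because each row needs a twist, so nothing moved; the fingers still hang above the wedge. I'm resending with twists.

jog_arm([
  {"linear":[0,45,0],"twist":[0,0,0]},
  {"linear":[0,90,0],"twist":[0,0,0]},
  {"linear":[0,130,0],"twist":[0,0,0]},
  {"linear":[0,155,0],"twist":[0,0,0]},
  {"linear":[0,170,0],"twist":[0,0,0]},
])

```text
clock: 2.8
tool_pos: [0.6742, 0.0887, 0.0285]
eef_rot: [-1.573, -0.001, -2.05]
force: [0.1, 0.6, -0.5]
width: 0.001
```

jog_arm([
  {"linear":[0,5,0],"twist":[0,0,0]},
  {"linear":[0,11,0],"twist":[0,0,0]},
  {"linear":[0,15,0],"twist":[0,0,0]},
  {"linear":[0,15,0],"twist":[0,0,0]},
  {"linear":[0,15,0],"twist":[0,0,0]},
])

```text
clock: 3.3
tool_pos: [0.6756, 0.0895, 0.0162]
eef_rot: [-1.57, 0.001, -2.049]
force: [1.0, 0.0, -0.5]
width: -0.001
```

```bash
python3 -c "
from h import *
goal([.6594+.462*.011,.0597+.887*.011,.0145],-117.5)
im=viewer.get_image('wrist');cv2.imwrite('pics/w3.png',im[:,:,::-1])
im=viewer.get_image('scene');cv2.imwrite('pics/s3.png',cv2.resize(im[140:300,180:340,::-1],None,fx=3.7,fy=3.7))
"
```

```text
t 3.3 tcp [0.6756 0.0895 0.0162] yaw [ -90.     0.  -117.4] F [ 1.04  0.01 -0.46]
lin [22.9  1.7 -0.6] tw [-0.04  0.08 -0.03]
```

View pics/w3.png

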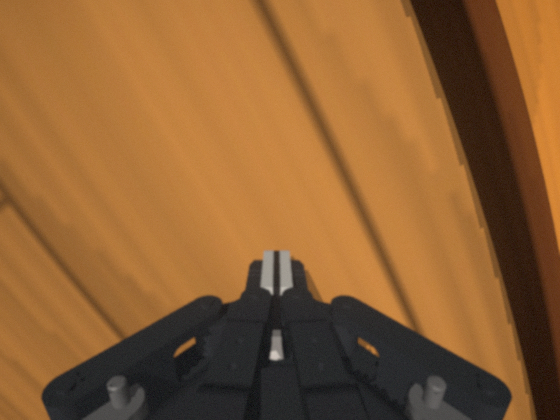

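View pics/s3.png

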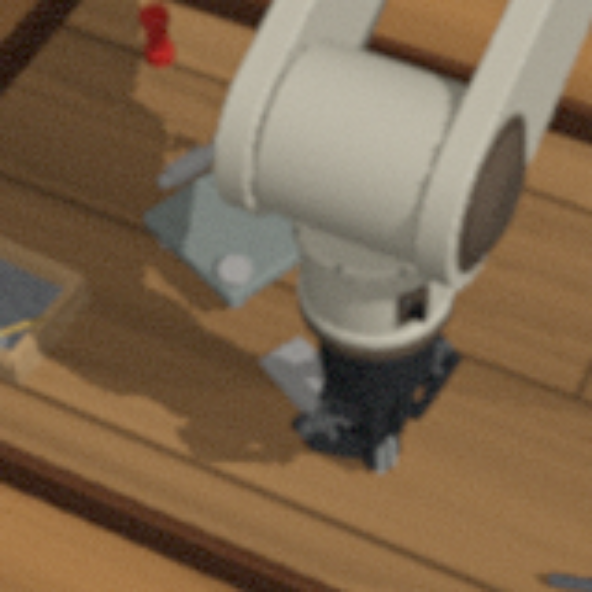

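jog_arm([
  {"linear":[10,1,0],"twist":[0,0,0]},
  {"linear":[18,1,0],"twist":[0,0,0]},
  {"linear":[24,1,0],"twist":[0,0,0]},
  {"linear":[30,1,0],"twist":[0,0,0]},
  {"linear":[36,1,0],"twist":[0,0,0]},
])

```text
clock: 3.9
tool_pos: [0.6585, 0.057, 0.0145]
eef_rot: [-1.571, 0.0, -2.05]
force: [-0.3, 1.5, 0.1]
width: 0.0
```

jog_arm([
  {"linear":[6,0,0],"twist":[0,0,0]},
  {"linear":[12,0,0],"twist":[0,0,0]},
  {"linear":[18,0,0],"twist":[0,0,0]},
  {"linear":[24,0,0],"twist":[0,0,0]},
  {"linear":[30,0,0],"twist":[0,0,0]},
])

```text
clock: 4.4
tool_pos: [0.6447, 0.0305, 0.0145]
eef_rot: [-1.571, 0.0, -2.049]
force: [0.4, 1.8, 1.0]
width: -0.005
```

```bash
python3 -c "
from h import *
goal([.6594+.462*.011,.0597+.887*.011,.0145],-117.5)
for n in ['top','scene']:
    im=viewer.get_image(n);cv2.imwrite(f'pics/{n}4.png',im[:,:,::-1])
im=cv2.imread('pics/top4.png');cv2.imwrite('pics/topc4.png',cv2.resize(im[165:255,260:360],None,fx=6,fy=6,interpolation=cv2.INTER_CUBIC))
im=cv2.imread('pics/scene4.png');cv2.imwrite('pics/s4.png',cv2.resize(im[160:270,200:300],None,fx=5.4,fy=5.4,interpolation=cv2.INTER_CUBIC))
"
```

```text
t 4.4 tcp [0.6447 0.0305 0.0145] yaw [ -90.     0.  -117.4] F [0.38 1.79 0.97]
lin [-43.7   0.   -0.4] tw [-0.    0.08 -0.01]
```

View pics/topc4.png

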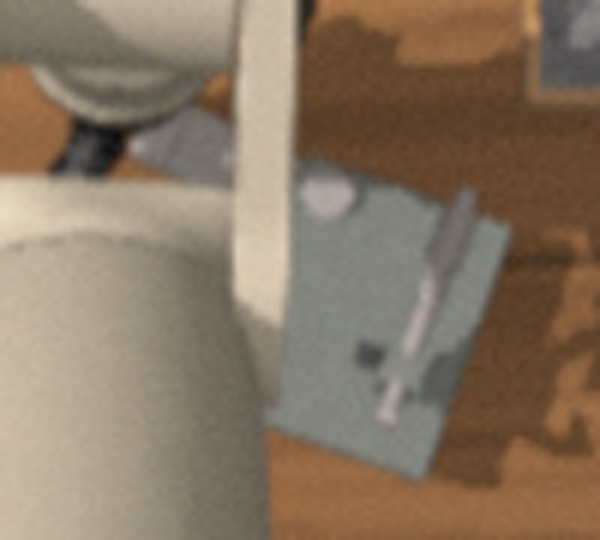

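View pics/s4.png

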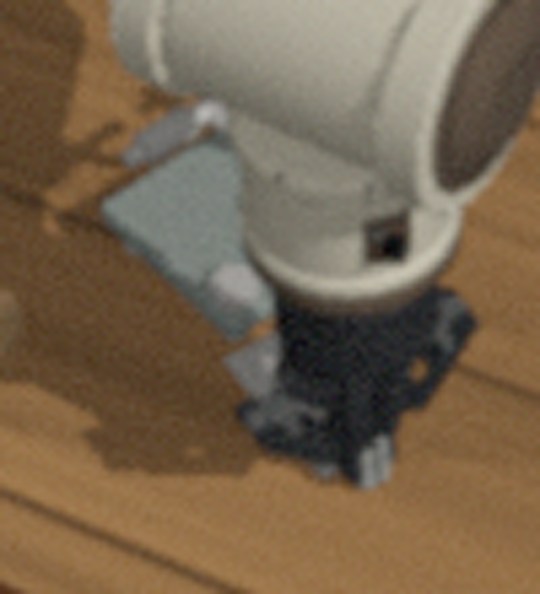

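The stand is unmoved: the button is still at crop (328,192). The wedge runs straight, with its tip near the plate's edge, and the push force is about 1.6 N. I continue.

jog_arm([
  {"linear":[5,0,0],"twist":[0,0,0]},
  {"linear":[10,0,0],"twist":[0,0,0]},
  {"linear":[15,0,0],"twist":[0,0,0]},
  {"linear":[20,0,0],"twist":[0,0,0]},
  {"linear":[25,0,0],"twist":[0,0,0]},
])

```text
clock: 5.0
tool_pos: [0.6332, 0.0083, 0.0144]
eef_rot: [-1.571, 0.0, -2.049]
force: [1.5, 0.7, 0.8]
width: -0.002
```

jog_arm([
  {"linear":[2,0,0],"twist":[0,0,0]},
  {"linear":[4,0,0],"twist":[0,0,0]},
  {"linear":[6,0,0],"twist":[0,0,0]},
  {"linear":[6,0,0],"twist":[0,0,0]},
])

```text
clock: 5.4
tool_pos: [0.6305, 0.0032, 0.0144]
eef_rot: [-1.571, -0.0, -2.049]
force: [-0.0, -0.5, 0.3]
width: 0.001
```

```bash
python3 -c "
from h import *
goal([.6594+.462*.011,.0597+.887*.011,.0145],-117.5)
F=[np.dot(readout.read_state()['force'],[.462,.887,0]) for _ in range(4)];print(F)
for n in ['top','scene']:
    im=viewer.get_image(n);cv2.imwrite(f'pics/{n}5.png',im[:,:,::-1])
im=cv2.imread('pics/top5.png');cv2.imwrite('pics/topc5.png',cv2.resize(im[165:255,260:360],None,fx=6,fy=6,interpolation=cv2.INTER_CUBIC))
im=cv2.imread('pics/scene5.png');cv2.imwrite('pics/s5.png',cv2.resize(im[160:270,200:300],None,fx=5.4,fy=5.4,interpolation=cv2.INTER_CUBIC))
"
```

```text
t 5.4 tcp [0.6305 0.0032 0.0144] yaw [ -90.    -0.  -117.4] F [-0.04 -0.48  0.28]
lin [-74.5  -0.1  -0.4] tw [0.01 0.08 0.  ]
[np.float64(-0.44690561220847724), np.float64(-0.44690561220847724), np.float64(-0.44690561220847724), np.float64(-0.44690561220847724)]
```

View pics/topc5.png

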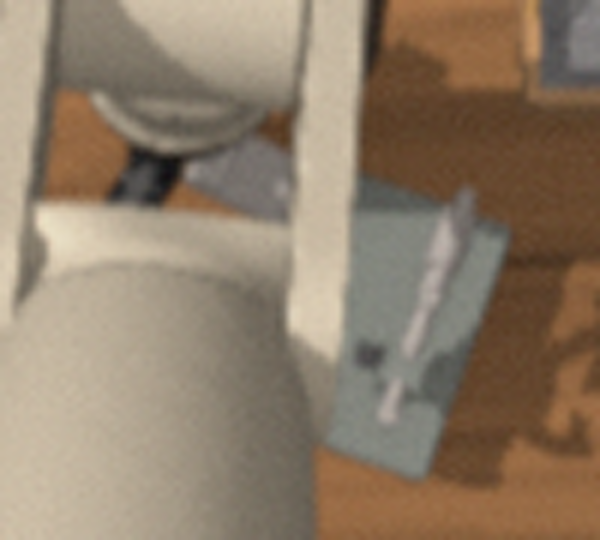

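View pics/s5.png

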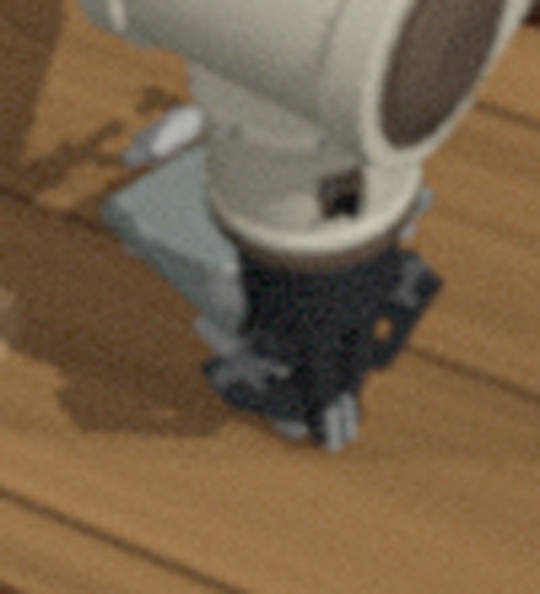

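The stand's far corner (425,480) is unchanged. The tip is under the corner and the foot isn't bearing yet. I go on in small steps.

jog_arm([
  {"linear":[1,0,0],"twist":[0,0,0]},
  {"linear":[2,0,0],"twist":[0,0,0]},
  {"linear":[3,0,0],"twist":[0,0,0]},
  {"linear":[4,0,0],"twist":[0,0,0]},
])

```text
clock: 5.9
tool_pos: [0.6287, -0.0002, 0.0144]
eef_rot: [-1.571, 0.0, -2.049]
force: [-0.1, 0.7, -0.4]
width: 0.001
```

jog_arm([
  {"linear":[1,0,0],"twist":[0,0,0]},
  {"linear":[2,0,0],"twist":[0,0,0]},
  {"linear":[3,0,0],"twist":[0,0,0]},
])

```text
clock: 6.2
tool_pos: [0.6274, -0.0029, 0.0144]
eef_rot: [-1.571, 0.0, -2.049]
force: [-0.7, 0.1, -1.6]
width: 0.003
```

jog_arm([
  {"linear":[0.7,0,0],"twist":[0,0,0]},
  {"linear":[1.4,0,0],"twist":[0,0,0]},
])

```text
clock: 6.4
tool_pos: [0.6267, -0.0041, 0.0144]
eef_rot: [-1.571, 0.0, -2.049]
force: [-0.0, 2.2, -0.9]
width: 0.002
```

jog_arm([
  {"linear":[0.7,0,0],"twist":[0,0,0]},
  {"linear":[1.4,0,0],"twist":[0,0,0]},
])

```text
clock: 6.6
tool_pos: [0.6261, -0.0053, 0.0145]
eef_rot: [-1.571, 0.0, -2.049]
force: [1.1, 2.9, -0.7]
width: 0.002
```

jog_arm([
  {"linear":[0.7,0,0],"twist":[0,0,0]},
  {"linear":[1.0,0,0],"twist":[0,0,0]},
])

```text
clock: 6.8
tool_pos: [0.6257, -0.0061, 0.0144]
eef_rot: [-1.571, 0.0, -2.049]
force: [0.6, 3.3, -1.3]
width: 0.005
```

jog_arm([
  {"linear":[0.7,0,0],"twist":[0,0,0]},
  {"linear":[1.0,0,0],"twist":[0,0,0]},
])

```text
clock: 7.0
tool_pos: [0.6252, -0.007, 0.0144]
eef_rot: [-1.571, 0.0, -2.049]
force: [1.0, 4.0, -0.2]
width: -0.002
```

jog_arm([
  {"linear":[0.4,0,0],"twist":[0,0,0]},
  {"linear":[0.7,0,0],"twist":[0,0,0]},
])

```text
clock: 7.2
tool_pos: [0.6249, -0.0076, 0.0145]
eef_rot: [-1.571, 0.0, -2.049]
force: [1.7, 5.0, -1.1]
width: -0.001
```

jog_arm([
  {"linear":[0.4,0,0],"twist":[0,0,0]},
  {"linear":[0.4,0,0],"twist":[0,0,0]},
])

```text
clock: 7.4
tool_pos: [0.6247, -0.008, 0.0145]
eef_rot: [-1.571, 0.0, -2.049]
force: [2.7, 3.8, -1.2]
width: -0.001
```

```bash
python3 -c "
from h import *
goal([.6594+.462*.011,.0597+.887*.011,.0145],-117.5)
for n in ['top','scene']:
    im=viewer.get_image(n);cv2.imwrite(f'pics/{n}6.png',im[:,:,::-1]); print(readout.read_state()['force']@[.462,.887,0])
im=cv2.imread('pics/top6.png');cv2.imwrite('pics/topc6.png',cv2.resize(im[165:255,260:360],None,fx=6,fy=6,interpolation=cv2.INTER_CUBIC))
im=cv2.imread('pics/scene6.png');cv2.imwrite('pics/s6.png',cv2.resize(im[160:270,200:300],None,fx=5.4,fy=5.4,interpolation=cv2.INTER_CUBIC))
"
```

```text
t 7.4 tcp [ 0.6247 -0.008   0.0145] yaw [ -90.     0.  -117.4] F [ 2.65  3.79 -1.21]
lin [-87.1  -0.   -0.4] tw [ 0.    0.08 -0.01]
4.938014809172983
6.011860323265106
```

View pics/topc6.png

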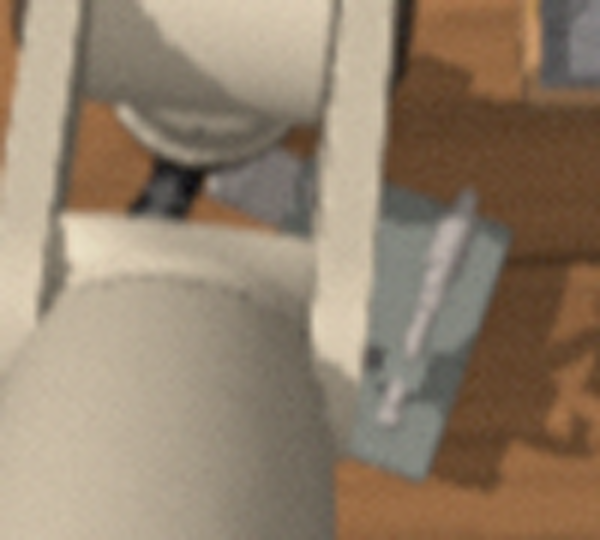

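The push rose steadily to 5–6 N while the stand's corners stayed put, so the foot is bearing. I back off, lift, and look.

jog_arm([
  {"linear":[-4,0,0],"twist":[0,0,0]},
  {"linear":[-15,0,0],"twist":[0,0,0]},
  {"linear":[-30,0,0],"twist":[0,0,0]},
  {"linear":[-35,-40,0],"twist":[0,0,0]},
  {"linear":[-35,-85,0],"twist":[0,0,0]},
])

```text
clock: 8.0
tool_pos: [0.6405, 0.0248, 0.0989]
eef_rot: [-1.574, -0.001, -2.048]
force: [0.7, 0.3, 2.0]
width: -0.001
```

jog_arm([
  {"linear":[-20,-10,0],"twist":[0,0,0]},
  {"linear":[-60,-20,0],"twist":[0,0,0]},
  {"linear":[-100,-30,0],"twist":[0,0,0]},
  {"linear":[-100,-30,0],"twist":[0,0,0]},
  {"linear":[-100,-30,0],"twist":[0,0,0]},
])

```text
clock: 8.5
tool_pos: [0.6871, 0.1134, 0.1291]
eef_rot: [-1.571, -0.0, -2.047]
force: [0.2, 0.2, -0.5]
width: 0.001
```

```bash
python3 -c "
from h import *
goal([.594,-.0695,.075],-117.5)
for n in ['top','scene']:
    im=viewer.get_image(n);cv2.imwrite(f'pics/{n}7.png',im[:,:,::-1])
im=cv2.imread('pics/top7.png');a=cv2.resize(im[165:255,260:360],None,fx=4,fy=4,interpolation=cv2.INTER_CUBIC)
im=cv2.imread('pics/scene7.png');b=cv2.resize(im[160:250,200:300],None,fx=4,fy=4,interpolation=cv2.INTER_CUBIC)
cv2.imwrite('pics/c7.png',np.hstack([a,b]))
"
```

```text
t 8.5 tcp [0.6871 0.1134 0.1291] yaw [ -90.    -0.  -117.3] F [ 0.18  0.2  -0.48]
lin [205.2  54.2   1.2] tw [0.01 0.19 0.02]
```

View pics/c7.png

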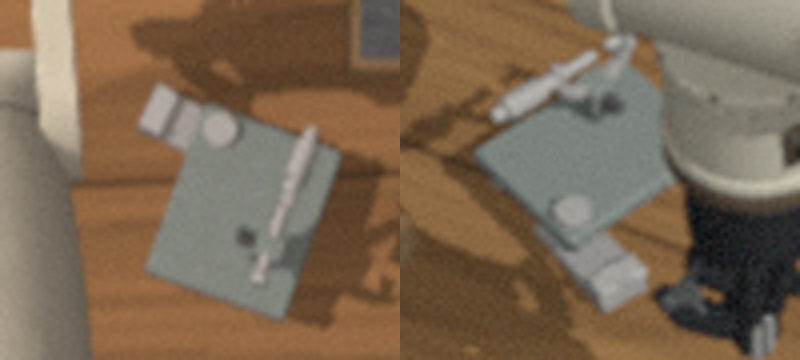

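The wedge sits well under the corner below the button and the stand hasn't shifted: the button is at crop (220,129), against (219,128) at the start. Now I go over the button.

jog_arm([
  {"linear":[40,0,0],"twist":[0,0,0]},
  {"linear":[80,0,0],"twist":[0,0,0]},
  {"linear":[120,0,0],"twist":[0,0,0]},
  {"linear":[160,10,0],"twist":[0,0,0]},
  {"linear":[190,25,1],"twist":[0,0,0]},
])

```text
clock: 9.1
tool_pos: [0.599, -0.0599, 0.105]
eef_rot: [-1.569, 0.0, -2.051]
force: [1.4, -0.9, -0.3]
width: 0.001
```

jog_arm([
  {"linear":[10,10,0],"twist":[0,0,0]},
  {"linear":[15,20,0],"twist":[0,0,0]},
  {"linear":[15,29,0],"twist":[0,0,0]},
  {"linear":[15,29,0],"twist":[0,0,0]},
  {"linear":[15,29,0],"twist":[0,0,0]},
])

```text
clock: 9.6
tool_pos: [0.5937, -0.0698, 0.0754]
eef_rot: [-1.571, 0.0, -2.048]
force: [0.7, -0.5, 0.9]
width: -0.001
```

```bash
python3 -c "
from h import *
goal([.594,-.0695,.056],-117.5)
"
```

```text
t 9.6 tcp [ 0.5937 -0.0698  0.0754] yaw [ -90.     0.  -117.4] F [ 0.7  -0.54  0.92]
lin [-0.4 19.4  0.1] tw [ 0.01  0.14 -0.01]
```

jog_arm([
  {"linear":[0,6,0],"twist":[0,0,0]},
  {"linear":[0,12,0],"twist":[0,0,0]},
  {"linear":[0,16,0],"twist":[0,0,0]},
  {"linear":[0,18,0],"twist":[0,0,0]},
  {"linear":[0,19,0],"twist":[0,0,0]},
])

```text
clock: 10.1
tool_pos: [0.5933, -0.0707, 0.0562]
eef_rot: [-1.571, 0.0, -2.049]
force: [-1.0, -0.2, 0.1]
width: -0.0
```

jog_arm([
  {"linear":[0,0.5,0],"twist":[0,0,0]},
  {"linear":[0,1,0],"twist":[0,0,0]},
])

```text
clock: 10.3
tool_pos: [0.5934, -0.0708, 0.0556]
eef_rot: [-1.571, 0.0, -2.049]
force: [0.2, -0.5, -0.7]
width: 0.001
```

jog_arm([
  {"linear":[0,0.4,0],"twist":[0,0,0]},
  {"linear":[0,0.4,0],"twist":[0,0,0]},
])

```text
clock: 10.5
tool_pos: [0.5934, -0.0707, 0.0551]
eef_rot: [-1.571, 0.0, -2.049]
force: [0.6, 0.3, 0.3]
width: 0.002
```

jog_arm([
  {"linear":[0,0.4,0],"twist":[0,0,0]},
  {"linear":[0,0.7,0],"twist":[0,0,0]},
])

```text
clock: 10.7
tool_pos: [0.5933, -0.0707, 0.0544]
eef_rot: [-1.571, 0.0, -2.049]
force: [-0.5, -0.0, -0.3]
width: 0.001
```

jog_arm([
  {"linear":[0,0.4,0],"twist":[0,0,0]},
  {"linear":[0,0.4,0],"twist":[0,0,0]},
])

```text
clock: 10.9
tool_pos: [0.5933, -0.0707, 0.0539]
eef_rot: [-1.571, 0.0, -2.049]
force: [-1.0, 0.0, 0.3]
width: -0.0
```

jog_arm([
  {"linear":[0,0.3,0],"twist":[0,0,0]},
  {"linear":[0,0.3,0],"twist":[0,0,0]},
])

```text
clock: 11.1
tool_pos: [0.5934, -0.0707, 0.0538]
eef_rot: [-1.571, 0.0, -2.049]
force: [-0.2, 0.5, 2.9]
width: -0.002
```

Contact at z = 54 mm, as expected for a level stand. I press a little more and hold.

jog_arm([
  {"linear":[0,0.2,0],"twist":[0,0,0]},
  {"linear":[0,0.2,0],"twist":[0,0,0]},
])

```text
clock: 11.3
tool_pos: [0.5934, -0.0707, 0.0537]
eef_rot: [-1.571, 0.0, -2.049]
force: [-1.6, 0.3, 5.4]
width: 0.001
```

jog_arm([
  {"linear":[0,0.1,0],"twist":[0,0,0]},
  {"linear":[0,0.1,0],"twist":[0,0,0]},
])

```text
clock: 11.5
tool_pos: [0.5934, -0.0707, 0.0537]
eef_rot: [-1.57, 0.0, -2.049]
force: [-2.2, 0.7, 7.1]
width: 0.001
```

jog_arm([
  {"linear":[0,0.1,0],"twist":[0,0,0]},
  {"linear":[0,0.1,0],"twist":[0,0,0]},
])

```text
clock: 11.7
tool_pos: [0.5934, -0.0707, 0.0537]
eef_rot: [-1.57, 0.0, -2.049]
force: [-2.2, 0.5, 7.3]
width: 0.001
```

jog_arm([
  {"linear":[0,0,0],"twist":[0,0,0]},
  {"linear":[0,0,0],"twist":[0,0,0]},
  {"linear":[0,0,0],"twist":[0,0,0]},
])

```text
clock: 12.0
tool_pos: [0.5934, -0.0707, 0.0537]
eef_rot: [-1.57, 0.0, -2.049]
force: [-1.2, 0.5, 7.2]
width: 0.001
```

jog_arm([
  {"linear":[0,-3,0],"twist":[0,0,0]},
  {"linear":[0,-25,0],"twist":[0,0,0]},
  {"linear":[0,-65,0],"twist":[0,0,0]},
  {"linear":[-30,-95,0],"twist":[0,0,0]},
  {"linear":[-75,-110,0],"twist":[0,0,0]},
])

```text
clock: 12.5
tool_pos: [0.6287, -0.005, 0.1668]
eef_rot: [-1.567, 0.001, -2.052]
force: [0.6, -1.3, 0.4]
width: -0.001
```

jog_arm([
  {"linear":[-45,0,0],"twist":[0,0,0]},
  {"linear":[-90,0,0],"twist":[0,0,0]},
  {"linear":[-130,0,0],"twist":[0,0,0]},
  {"linear":[-130,0,0],"twist":[0,0,0]},
  {"linear":[-130,0,0],"twist":[0,0,0]},
])

```text
clock: 13.0
tool_pos: [0.6877, 0.112, 0.1626]
eef_rot: [-1.572, -0.001, -2.048]
force: [-0.4, -1.1, 0.1]
width: 0.002
```

```bash
python3 -c "
from h import *
goal([.594,-.0695,.075],-117.5)
for n in ['top','scene']:
    im=viewer.get_image(n);cv2.imwrite(f'pics/{n}8.png',im[:,:,::-1])
im=cv2.imread('pics/top8.png');a=cv2.resize(im[165:255,260:360],None,fx=4,fy=4,interpolation=cv2.INTER_CUBIC)
im=cv2.imread('pics/scene8.png');b=cv2.resize(im[160:250,200:300],None,fx=4,fy=4,interpolation=cv2.INTER_CUBIC)
cv2.imwrite('pics/c8.png',np.hstack([a,b]))
"
```

```text
t 13.0 tcp [0.6877 0.112  0.1626] yaw [ -90.    -0.  -117.3] F [-0.37 -1.13  0.06]
lin [2.042e+02 8.780e+01 2.000e-01] tw [0.04 0.17 0.03]
```

View pics/c8.png

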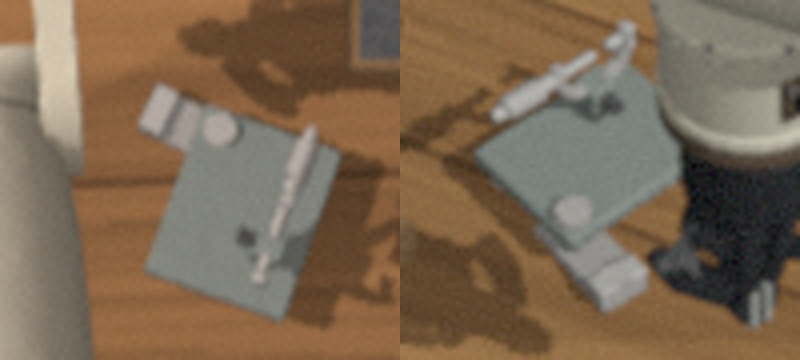

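Stand and wedge are just where they were before the press: button at (220,129), heel at (150,108). The arm is clear of everything, so I hand in.

```bash
python3 -c "
from bench import robot,readout
print(robot.sign_off()); print(readout.read_state()['clock'])"
```

```text
the job is handed in; nothing more can be done
None
the job is handed in; nothing more can be done
```

I pushed the middle-sized wedge about 87 mm, tip first, under the short foot with the shut fingertips. I stopped when the push had risen from about 1–2 N of sliding to 5–6 N. I then backed off and pressed the button with about 7 N for about 0.5 s. The fingertips met it at z = 54 mm, the height for a level stand, and it did not give.

In the last pictures the wedge lies under the corner, with the stand and wedge where they were before the press. The stand is within about 1 mm of where it started, and the arm stands clear. I handed the job in at about 13 s of the 48 s allowed.

- **Not measured:** I could not read the foot's contact force on the wedge after release. I infer it from the rising push and the firm press.
- **Refused calls:** Two move calls were refused for missing twists and moved nothing.

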